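# Lever up the jammed lid of the glass offcut box

## Robot

A 7-joint arm with a two-finger parallel gripper is mounted at the origin on the work surface. World frame = base frame: x ahead of the robot, y to its left, z up, the work surface at z = 0. Lengths are in m, angles in degrees, forces in N, time in s.
With the tool pointing down it reaches from about 0.425 to 0.875 m from the base axis. Payload 4.7 kg.
Tool frame: the origin (TCP) lies at the very end of the fingers, on their centre line; the grasp point (between the pads) lies 19 mm behind it; z points along the fingers, y is the direction in which the jaws open and shut (so a half turn about z gives the same grasp; the last joint's range is limited). The gripper opens to 87 mm and grips with 3 to 60 N. Pads are 19 mm wide; open, the fingers measure 117 mm over their backs; the gripper's body (75 mm by 190 mm) begins 51 mm behind the grasp point.
Start: joints at [77.928, 18.392, -4.016, 83.108, 1.295, 78.541, -3.26], TCP at [0.145, -0.634, 0.223] pointing down, gripper open.
Joint ranges: [-163.93, 163.93], [-17.29, 119.83], [-79.2, 71.16], [3.27, 140.29], [-89.18, 269.18], [5.43, 117.66], [-154.24, 154.24]. Speed limits (degrees/s): [147.25, 147.25, 180, 180, 180, 180, 180].

## Interface

Orientations are given as [roll, pitch, yaw] about the fixed x, y, z axes, in that order (R = Rz(yaw) Ry(pitch) Rx(roll)).
In Python, from cell import * gives the robot as it stands.
- The arm moves only by the tool arm_command, never from a script. Its argument "targets" is a list that holds one entry, the list of rows, each a list of 7 numbers: the shift along the tool's x, y, z in m, then the turn, a rotation vector about the tool's x, y, z in degrees, then the gripper's target within -1 to 1 (shut at 1, half-way at 0, fully open at -1). In form: [[[tx, ty, tz, rx, ry, rz, claw], ...]]. A call has 1 to 10 rows; each row is the pose to reach, as a shift and turn from the pose commanded when the call began, along the tool's axes at that moment; what a row does not reach only later rows make up. A row lasts 1/10 s, in which the tool goes at most 50 mm and 8.59 degrees, less where a joint would pass 70% of its speed; a pose out of reach is approached as far as the arm can. A call with a gripper value outside its range is refused whole. The fingers move at their own pace and stop on an object; "newtons" is the grip in N (left out, the last holds). Time passes only in rows, so rows that repeat a pose let the fingers close. It gives the time, the measured TCP pose, the force and the opening at its end, in the units of the state.
- get_obs(): the state, without advancing time (a new reading comes with each control period).
- read_camera(name): name is "scene" or "top" or "wrist"; returns a dict with "img" (420x560x3 uint8, red, green, blue), "z_map" (420x560 float32, m along the optical axis (not along the pixel's ray), 0 where there is no reading), "K" (3x3 intrinsics, pixels), "origin" and "attitude" of the camera in the world. Camera axes: x right, y down, z forward; pixel columns grow to the right and rows downward; lengths in m; the calibration is good to about 2 mm. The wrist camera is an equidistant fisheye: a pixel r from the principal point sees the ray r / f radians off the axis. A picture is of the moment at which its call begins.
- sign_off(): hands the job in, once; it reports no verdict.
Trained networks look in the newest picture that a camera, given by its name, has taken for a name from the list of things; names that differ only in an ending like _2 or _b are one class to them, and where a whole thing is asked for, a point or a joint stands for the part that bears it (a point fixed in the world has none). Each returns a list of dicts, best first, with "conf" (0 to 1); they miss things now and then, are a little off and sometimes report something else, mostly with a low value. They report only what shows in the picture. A call takes as long as a camera call.
- search_frame(thing, camera): "position" ([column, row] in pixels, amid what is visible of it).
The state is a dict: "time_s": time; "qpos": joint angles; "joint_velocities": joint speeds; "effort": joint torques, N m; "tool_pos": TCP position; "tool_rot": TCP orientation; "force": force on the tool from outside, world axes, zero at the start; "wrist_torque": the same for the moment, N m; "grip_width": finger opening in m.
Only numpy, scipy, OpenCV 4.12 (cv2) and the standard library are available. Lean on these libraries where they do the work, as an engineer would, in place of code of your own. Each camera call takes 0.05 s, during which the arm holds its last target.

## Task

The flat wooden lid of the wooden offcut box has jammed. Take the steel-bladed pry bar, set its blade across the fulcrum block with the tip under the lid's overhanging edge, and lever the lid up until it stands a good centimetre proud of the box; then let go of the bar, which may stay where it is. Do not touch the lid with the gripper or arm: only the bar may lift it.

Things in the scene. Friction and masses are not known exactly. Their poses are not given: they have to be found in the camera images.
- bar_grip (a point): Pry bar, 300 mm, 0.25 kg, loose on the bench: wooden handle 150 long, 24 wide, 24 high (mm), then a flat steel blade 150 long, 18 wide, 5 thick, in line with the handle's axis. (The plain wooden lath beside it has no blade.) Point on the handle's axis, 12 mm above the bench: grip here; 210 mm from the blade tip, 60 from the blade's root, 90 from the handle's end. x: to the tip, z up.
- fulcrum: Fulcrum: upright dark wooden block, 34 mm thick, 80 mm wide, topped by a round steel ridge (radius 8 mm), fixed on one dark board (18 mm thick) with the box. Origin: middle of the ridge's top line, 120 mm above the bench. x: level, towards the box; y: along the ridge. The board ends 28 mm behind the ridge; then bare bench, where the handle has room to come down.
- lid_edge (a point): Middle of the lid's lower edge facing the fulcrum: when shut, 135 mm above the bench, 15 mm higher than the ridge top and 46 mm beyond it. The lid is a wooden square, 152 mm wide, 12 mm thick, on a box 100 mm square: it overhangs by 26 mm all round, so put the blade tip 10 to 20 mm in under the edge. x: level, from fulcrum to box; z up.
- lid (a joint): Rise of the lid from its shut seat, in m: 0 shut, 0.030 at most. It moves straight up only, takes about 28 N under its edge, and stays at the height where it is left.

How it is judged:
By the outcome, as a careful person would: the job done as asked, in the order asked, and still so for the second after the job is handed in, with the robot touching nothing.
It also fails if it takes over 45 s, if anything falls off the work surface, if the arm or the gripper's body presses on something with over 40 N, if the wrist force passes 120 N, or if a joint passes its speed limit or range.

## Working session

There is one attempt and no reset: what is moved stays moved. The work goes in short steps, Python scripts to look and compute and a tool call to move; the robot and the scene stay as the last step left them, time stands still between calls to the robot, and variables do not carry over. Pictures are saved under pics/ and viewed, and the job is handed in when it is done.

Besides the shell and the picture viewer there is one more tool, called after "Request:" as name(argument=value, ...), one argument or row to a line, values as JSON. arm_command: Moves the arm, as the interface text tells. Its arguments: {"type":"object","properties":{"targets":{"type":"array","items":{"type":"array","items":{"type":"array","items":{"type":"number"}}}},"newtons":{"type":"number"}},"required":["targets"]}

```bash
mkdir -p pics; ls
cat > h.py <<'E'
from cell import *
import numpy as np, cv2
from scipy.spatial.transform import Rotation as R
def shot(n,f):
    c=read_camera(n); cv2.imwrite('pics/'+f,c['img'][:,:,::-1]); return c
def att(c):
    a=np.array(c['attitude'],float)
    if a.shape==(3,3): return a
    return R.from_euler('xyz',a,degrees=True).as_matrix()
def world(c,u,v,z=None):
    K=c['K']; 
    if z is None: z=c['z_map'][int(round(v)),int(round(u))]
    p=np.array([(u-K[0,2])/K[0,0]*z,(v-K[1,2])/K[1,1]*z,z])
    return att(c)@p+np.array(c['origin'])
E
python3 - <<'E'
from h import *
o=get_obs(); print({k:np.round(v,3) for k,v in o.items()})
for n in ['scene','top','wrist']:
    c=shot(n,n+'0.png'); print(n,c['origin'],c['attitude'],c['K'])
    for t in ['bar_grip','fulcrum','lid_edge','lid']:
        try:
            for r in search_frame(t,n)[:3]:
                u,v=r['position']; print(t,np.round([u,v],1),r['conf'], np.round(world(c,u,v),3) if n!='wrist' else '')
        except Exception as e: print(t,e)
E
```

```text
pics
{'time_s': np.float64(0.0), 'qpos': array([77.929, 18.439, -4.016, 83.175,  1.296, 78.54 , -3.261]), 'joint_velocities': array([-0.012, -0.052,  0.007, -0.008, -0.086, -0.009, -0.049]), 'effort': array([ 1.0000e-03, -4.9129e+01, -4.0400e-01, -3.1253e+01, -6.4000e-02,
        4.4000e-02,  0.0000e+00]), 'tool_pos': array([ 0.145, -0.633,  0.221]), 'tool_rot': array([-1.7989e+02,  7.0000e-03,  1.2880e+01]), 'force': array([-0.178,  1.11 , -0.226]), 'wrist_torque': array([ 0.014, -0.   ,  0.029]), 'grip_width': np.float64(0.087)}
scene [1.19303693 0.16602667 0.83400699] [-135.18140551    1.03355152  105.46477643] [[498.19757215   0.         270.28786109]
 [  0.         498.19757215 214.61075866]
 [  0.           0.           1.        ]]
bar_grip [154.6 247.7] 0.86 [ 0.581 -0.278  0.025]
fulcrum [351.5 265.2] 0.92 [0.595 0.143 0.113]
lid_edge [425.6 254. ] 0.86 [0.564 0.268 0.146]
lid [425.7 256. ] 0.75 [0.569 0.268 0.147]
top [ 0.30946371 -0.04890093  1.12087434] [-168.91555248    0.45377475  -90.78454653] [[449.56671899   0.         281.13220522]
 [  0.         449.56671899 213.60399536]
 [  0.           0.           1.        ]]
bar_grip [380.3 192.2] 0.94 [ 0.575 -0.292  0.024]
fulcrum [205.1 197.1] 0.56 [0.548 0.131 0.113]
lid_edge [143.9 189.3] 0.84 [0.56  0.262 0.149]
wrist [ 0.21842968 -0.61622395  0.38444468] [ 1.64076120e+02 -5.04289705e-04 -7.71255719e+01] [[325.1922621    0.         276.73467466]
 [  0.         325.1922621  205.42104241]
 [  0.           0.           1.        ]]
```

View pics/scene0.png

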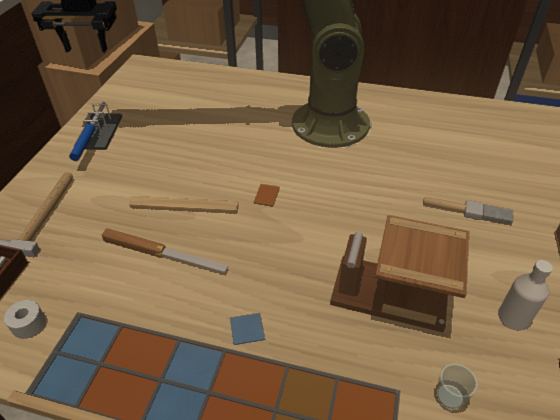

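View pics/top0.png

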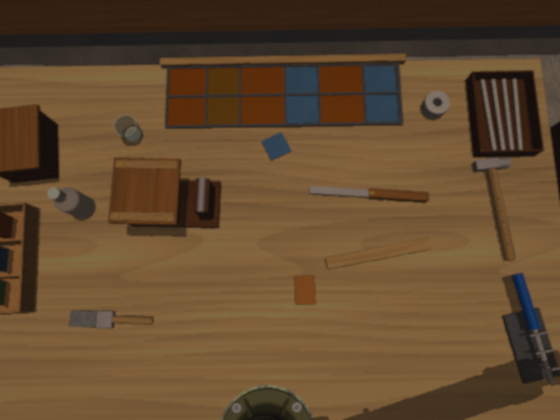

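The bar runs from handle end (428,197) to tip (310,189) in the top view. The ridge is near (203,195) and the lid spans (110–180, 158–224). Next I'll measure them from the depth map.

```bash
cat >> h.py <<'E'
def cloud(c):
    v,u=np.mgrid[0:420,0:560]; z=c['z_map']; K=c['K']
    P=np.stack([(u-K[0,2])/K[0,0]*z,(v-K[1,2])/K[1,1]*z,z],-1)@att(c).T+np.array(c['origin'])
    P[z==0]=np.nan
    return P
def rect(Q):
    (a,b),(w,h),ang=cv2.minAreaRect(Q.astype(np.float32)); return np.round([a,b,w,h],4),round(ang,2)
E
python3 - <<'E'
from h import *
for n in ['top','scene']:
    c=read_camera(n); P=cloud(c); X,Y,Z=P[...,0],P[...,1],P[...,2]
    print(n,'bench',np.nanmedian(Z[(abs(X-.45)<.03)&(abs(Y+.1)<.05)]))
    m=(abs(Z-.147)<.006)&(abs(X-.56)<.15)&(abs(Y-.26)<.13)&(Y>.16)
    print('lid',m.sum(),rect(P[m][:,:2]),np.median(Z[m]))
    m=(abs(Z-.115)<.008)&(abs(X-.56)<.1)&(Y>.07)&(Y<.165)
    Q=P[m]; print('ridge',len(Q),rect(Q[:,:2]),Q[:,2].max(),Q[:,:2].min(0),Q[:,:2].max(0))
    m=(abs(Z-.018)<.004)&(abs(X-.57)<.15)&(Y>.02)&(Y<.17)
    Q=P[m]; print('board',len(Q),rect(Q[:,:2]))
    m=(Z>.007)&(Z<.035)&(X>.53)&(X<.63)&(Y<-.05)&(Y>-.48)
    k,l,st,ce=cv2.connectedComponentsWithStats(m.astype(np.uint8))
    for i in range(1,k):
        if st[i,4]>60:
            Q=P[l==i]; print('bar',st[i],rect(Q[:,:2]))
            H=Q[Q[:,2]>.019]; B=Q[Q[:,2]<=.018]
            for q,nm in((H,'handle'),(B,'blade')):
                if len(q)>5: print(nm,len(q),rect(q[:,:2]),np.median(q[:,2]),q[:,1].min(),q[:,1].max(), np.polyfit(q[:,1],q[:,0],1))
E
```

```text
top bench -0.0005932155505123937
lid 4473 (array([0.5596, 0.2611, 0.153 , 0.153 ]), 88.18) 0.14643743375928175
ridge 493 (array([0.556 , 0.1393, 0.034 , 0.0811]), 87.54) 0.12283153177304118 [0.51554102 0.12224309] [0.59646411 0.15709729]
board 365 (array([0.5553, 0.1398, 0.0573, 0.118 ]), 87.97)
bar [ 310  186  120   16 1067] (array([ 0.576 , -0.2661,  0.2999,  0.0248]), 85.49)
handle 549 (array([ 0.5745, -0.2846,  0.261 ,  0.0247]), 85.61) 0.023213742920118907 -0.4145690745065623 -0.15453320402928472 [0.08085197 0.59705905]
blade 494 (array([ 0.5751, -0.2661,  0.2999,  0.0238]), 85.63) 0.013845553736458571 -0.4158856956707883 -0.11709315746685847 [0.1218553 0.6051902]
scene bench 0.00039681765531857094
lid 5639 (array([0.5593, 0.2643, 0.1519, 0.1551]), 87.95) 0.14727210570854765
ridge 611 (array([0.5555, 0.1425, 0.034 , 0.0817]), 87.84) 0.12269840851729563 [0.51466127 0.12429696] [0.59659218 0.16045399]
board 620 (array([0.5553, 0.142 , 0.0565, 0.1221]), 89.55)
bar [ 102  228  126   45 1335] (array([ 0.5762, -0.2621,  0.301 ,  0.0269]), 86.1)
handle 597 (array([ 0.5707, -0.336 ,  0.1502,  0.026 ]), 86.1) 0.024093399869272503 -0.41110455811223856 -0.26094580045520244 [0.07654343 0.59784805]
blade 711 (array([ 0.5774, -0.2622,  0.301 ,  0.0244]), 86.33) 0.014509274811403072 -0.4127033100698768 -0.11230901310060401 [0.03409981 0.59054543]
```

```bash
cat >> h.py <<'E'
def T(p,r):
    M=np.eye(4); M[:3,:3]=R.from_euler('xyz',r,degrees=True).as_matrix(); M[:3,3]=p; return M
def row(C,G):  # G relative to commanded C
    D=np.linalg.inv(C)@G
    return np.round(D[:3,3],4), np.round(R.from_matrix(D[:3,:3]).as_rotvec(degrees=True),2)
E
python3 - <<'E'
from h import *
C=T([.145,-.634,.223],[180,0,12.88])
print(row(C,T([.5716,-.3238,.12],[180,0,85.8])))
E
```

```text
(array([ 0.485 , -0.2073,  0.103 ]), array([  0.  ,   0.  , -72.92]))
```

Request:
arm_command(
  targets=[
    [[0.485,-0.2073,0.0,0,0,-72.92,-0.3],[0.485,-0.2073,0.0,0,0,-72.92,-0.3],[0.485,-0.2073,0.0,0,0,-72.92,-0.3],[0.485,-0.2073,0.0,0,0,-72.92,-0.3],[0.485,-0.2073,0.0,0,0,-72.92,-0.3],[0.485,-0.2073,0.0,0,0,-72.92,-0.3],[0.485,-0.2073,0.0,0,0,-72.92,-0.3],[0.485,-0.2073,0.0,0,0,-72.92,-0.3],[0.485,-0.2073,0.0,0,0,-72.92,-0.3],[0.485,-0.2073,0.0,0,0,-72.92,-0.3]],
  ],
  newtons=50,
)

```text
time_s: 1.85
tool_pos: [0.5506, -0.3386, 0.2229]
tool_rot: [180.0, 0.0, 85.9]
force: [0.9, -0.6, -0.2]
grip_width: 0.0566
```

Run:
```python
from h import *
o=get_obs(); print(o['tool_pos'],o['tool_rot'],o['grip_width'])
C=T([.5506,-.3386,.2229],[180,0,85.8])
print(row(C,T([.5716,-.3238,.06],[180,0,85.8])))
```

```text
[ 0.55058288 -0.3385837   0.2228883 ] [1.79970785e+02 3.56167158e-02 8.58575500e+01] 0.05655658896304909
(array([0.0163, 0.0199, 0.1629]), array([-0.,  0.,  0.]))
```

Request:
arm_command(
  targets=[
    [[0.0163,0.0199,0.06,0,0,0,-0.3],[0.0163,0.0199,0.1,0,0,0,-0.3],[0.0163,0.0199,0.14,0,0,0,-0.3],[0.0163,0.0199,0.163,0,0,0,-0.3],[0.0163,0.0199,0.163,0,0,0,-0.3],[0.0163,0.0199,0.163,0,0,0,-0.3]],
  ],
)

```text
time_s: 2.45
tool_pos: [0.5707, -0.325, 0.0602]
tool_rot: [180.0, 0.0, 85.8]
force: [0.3, -0.6, 0.2]
grip_width: 0.0566
```

Run:
```python
from h import *
o=get_obs(); print(o['tool_pos'],o['tool_rot'],o['grip_width'])
c=shot('wrist','wrist1.png'); shot('scene','scene1.png')
print(search_frame('bar_grip','wrist'))
```

```text
[ 0.57068208 -0.32503437  0.06019715] [1.79971798e+02 7.40287091e-03 8.57936944e+01] 0.05659804988965674
[{'position': [274.6, 158.5], 'conf': 0.72}]
```

View pics/wrist1.png

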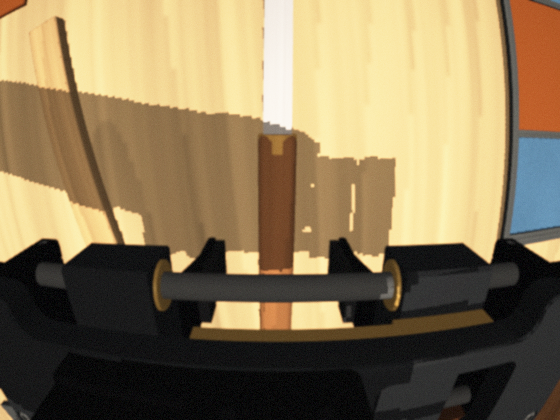

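View pics/scene1.png

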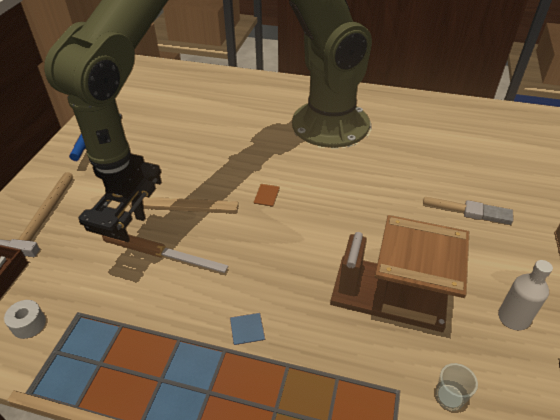

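The wrist view shows the handle centred between the fingers (column 277) and parallel to the tool's x axis. The blade root is near row 133. I'll descend and grip.

Request:
arm_command(
  targets=[
    [[0.001,0,0.03,0,0,0,-0.3],[0.001,0,0.045,0,0,0,-0.3],[0.001,0,0.056,0,0,0,-0.3],[0.001,0,0.056,0,0,0,-0.3],[0.001,0,0.056,0,0,0,1],[0.001,0,0.056,0,0,0,1],[0.001,0,0.056,0,0,0,1],[0.001,0,0.056,0,0,0,1],[0.001,0,0.056,0,0,0,1],[0.001,0,0.056,0,0,0,1]],
  ],
  newtons=55,
)

```text
time_s: 3.6
tool_pos: [0.5706, -0.324, 0.0039]
tool_rot: [180.0, 0.0, 85.8]
force: [-0.5, -0.3, 1.0]
grip_width: 0.0234
```

Run:
```python
from h import *
o=get_obs(); print(o['tool_pos'],o['tool_rot'],o['grip_width'],o['force'])
C=T([.5716,-.3240,.004],[180,0,85.8])
for z in (.10,.20): print(row(C,T([.5716,-.3240,z],[180,0,85.8])))
```

```text
[ 0.57055654 -0.32399261  0.00394263] [1.79974986e+02 2.31486484e-02 8.57998014e+01] 0.02340001193446211 [-0.51049036 -0.32064188  1.04761348]
(array([ 0.   ,  0.   , -0.096]), array([-0.,  0.,  0.]))
(array([ 0.   ,  0.   , -0.196]), array([-0.,  0.,  0.]))
```

Request:
arm_command(
  targets=[
    [[0,0,-0.01,0,0,0,1],[0,0,-0.03,0,0,0,1],[0,0,-0.055,0,0,0,1],[0,0,-0.08,0,0,0,1],[0,0,-0.11,0,0,0,1],[0,0,-0.14,0,0,0,1],[0,0,-0.165,0,0,0,1],[0,0,-0.18,0,0,0,1],[0,0,-0.18,0,0,0,1],[0,0,-0.18,0,0,0,1]],
  ],
)

```text
time_s: 4.6
tool_pos: [0.5698, -0.3236, 0.1825]
tool_rot: [-179.9, -0.0, 85.8]
force: [-0.5, 0.7, -3.1]
grip_width: 0.0236
```

```bash
cat > bar.py <<'E'
from h import *
def bar():
    o=get_obs(); p=np.array(o['tool_pos']);M=R.from_euler('xyz',o['tool_rot'],degrees=True).as_matrix()
    print(np.round(p,4),np.round(o['tool_rot'],2),round(float(o['grip_width']),4),np.round(o['force'],1))
    for n in ['top','scene']:
        c=read_camera(n);P=cloud(c)
        cv2.imwrite('pics/%s_%.2f.png'%(n,o['time_s']),c['img'][:,:,::-1])
        L=(P-p)@M   # tool coords
        m=(L[...,0]>.03)&(L[...,0]<.23)&(abs(L[...,1])<.03)&(abs(L[...,2]+.01)<.06)
        Q=L[m]
        h=Q[(Q[:,0]<.055)]; b=Q[(Q[:,0]>.07)]
        # top-surface of blade: z(tool) of blade vs x
        f=np.polyfit(b[:,0],b[:,2],1);g=np.polyfit(b[:,0],b[:,1],1)
        print(n,len(h),len(b),'tipx',np.sort(b[:,0])[-4:].round(4),'top z@tcpx0,slope deg',f[1].round(4),np.degrees(f[0]).round(2),'y@0, slope',g[1].round(4),np.degrees(g[0]).round(2),'hz',np.median(h[:,2]).round(4) if len(h) else '')
        d=b[b[:,0]>.18]; 
        if len(d): print(' tip region world',np.round(np.median(p+d@M.T,axis=0),4))
if __name__=='__main__': bar()
E
python3 bar.py; ls pics
```

```text
[ 0.5698 -0.3236  0.1825] [-1.7992e+02 -2.0000e-02  8.5800e+01] 0.0236 [-0.5  0.7 -3.1]
top 156 570 tipx [0.2085 0.2087 0.2088 0.2088] top z@tcpx0,slope deg -0.0098 0.14 y@0, slope 0.0007 0.3 hz -0.0193
 tip region world [ 0.5854 -0.1307  0.192 ]
scene 182 630 tipx [0.2119 0.2119 0.212  0.2132] top z@tcpx0,slope deg -0.0097 0.1 y@0, slope 0.0013 0.39 hz -0.0181
 tip region world [ 0.5871 -0.1275  0.1921]
scene0.png
scene1.png
scene_4.60.png
top0.png
top_4.60.png
wrist0.png
wrist1.png
```

```bash
cat > plan.py <<'E'
from h import *
FA=np.radians(88.1); F=np.array([np.cos(FA),np.sin(FA),0]); RID=np.array([.5558-.0015,.141,.120])
def tcp(tip_f, pitch, zb, h=.0078, L=.2103):
    """blade bottom touching/at height zb above ridge top at ridge line; tip axis distance along blade beyond ridge = tip_f"""
    a=np.radians(pitch); u=np.cos(a)*F+np.array([0,0,np.sin(a)]); n=-np.sin(a)*F+np.array([0,0,np.cos(a)])
    # contact on round ridge radius 8: centre = RID-(0,0,.008); contact=centre+.008 n
    ax=RID-np.array([0,0,.008])+(.008+zb+.0025)*n
    p=ax+(tip_f-L)*u-h*n
    X=u; Z=-n; Y=np.cross(Z,X)
    M=np.eye(4); M[:3,:3]=R.from_euler('z',.2,degrees=True).as_matrix()@np.stack([X,Y,Z],1); M[:3,3]=p
    tip=ax+tip_f*u+.0025*n
    return M, tip[2]
E
python3 - <<'E'
from plan import *
C=T([.5698,-.3236,.1825],[180,0,85.8])
C2=T([.5712,-.3238,.1835],[180,0,85.8])
G,_=tcp(.016,0,.05); print(G[:3,3],row(C,G),row(C2,G))
G,_=tcp(.016,0,.005); print(G[:3,3],row(C2,G))
E
```

```text
[ 0.54785795 -0.05319318  0.1647    ] (array([ 0.2681, -0.0417,  0.0178]), array([ 0. ,  0. , -2.5])) (array([ 0.2682, -0.0431,  0.0188]), array([ 0. ,  0. , -2.5]))
[ 0.54785795 -0.05319318  0.1197    ] (array([ 0.2682, -0.0431,  0.0638]), array([ 0. ,  0. , -2.5]))
```

View pics/scene_4.60.png

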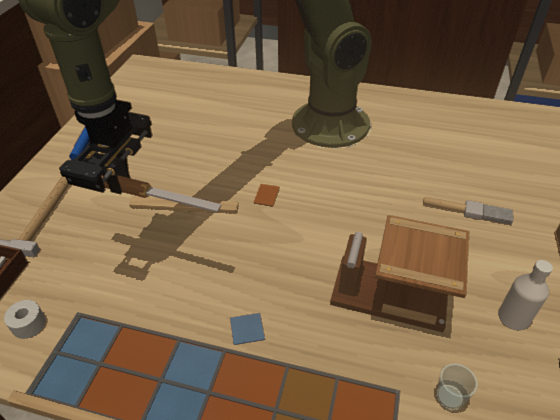

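The bar is held level, with its tip near pixel (236,209). I'll carry it over towards the fulcrum.

Request:
arm_command(
  targets=[
    [[0.015,-0.002,0,0,0,-0.2,1],[0.045,-0.007,0,0,0,-0.4,1],[0.08,-0.013,0,0,0,-0.8,1],[0.115,-0.019,0,0,0,-1.1,1],[0.15,-0.024,0,0,0,-1.4,1],[0.185,-0.03,0,0,0,-1.7,1],[0.22,-0.035,0,0,0,-2.1,1],[0.245,-0.039,0,0,0,-2.3,1],[0.26,-0.042,0,0,0,-2.5,1],[0.268,-0.0425,0,0,0,-2.5,1]],
  ],
)

```text
time_s: 5.7
tool_pos: [0.5469, -0.0513, 0.1831]
tool_rot: [-179.9, 0.0, 88.5]
force: [-0.6, -0.2, -2.2]
grip_width: 0.0235
```

Request:
arm_command(
  targets=[
    [[0,0,0.005,0,0,0,1],[0,0,0.018,0,0,0,1],[0,0,0.018,0,0,0,1],[0,0,0.018,0,0,0,1]],
  ],
)

```text
time_s: 6.1
tool_pos: [0.547, -0.0547, 0.1644]
tool_rot: [-179.9, -0.0, 88.2]
force: [0.0, -0.5, -2.2]
grip_width: 0.0233
```

```bash
python3 bar.py; ls pics
```

```text
[ 0.547  -0.0547  0.1644] [-1.7989e+02 -2.0000e-02  8.8180e+01] 0.0233 [ 0.  -0.5 -2.2]
top 0 659 tipx [0.2087 0.2088 0.209  0.2096] top z@tcpx0,slope deg -0.0341 12.82 y@0, slope 0.005 -2.03 hz 
 tip region world [0.5506 0.1397 0.1707]
scene 212 886 tipx [0.2116 0.2117 0.2119 0.2128] top z@tcpx0,slope deg -0.0443 17.15 y@0, slope 0.0033 -0.3 hz -0.0196
 tip region world [0.5558 0.1426 0.1211]
scene0.png
scene1.png
scene_4.60.png
scene_6.10.png
top0.png
top_4.60.png
top_6.10.png
wrist0.png
wrist1.png
```

Run:
```python
import cv2,numpy as np
a=cv2.imread('pics/scene_6.10.png')[190:340,210:490]; b=cv2.imread('pics/top_6.10.png')[130:250,90:370]
cv2.imwrite('pics/v1.png',np.vstack([cv2.resize(a,None,fx=2,fy=2,interpolation=3),cv2.resize(b,None,fx=2,fy=2,interpolation=3)]))
```

```text
(no output)
```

View pics/v1.png

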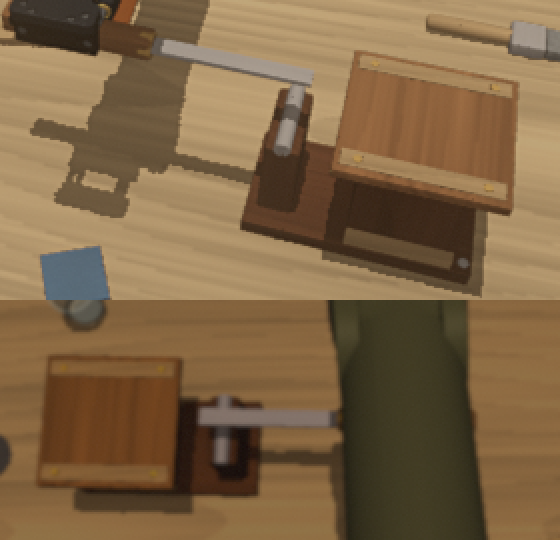

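The tip is above the ridge and in line with it. The apparent offset in the top view matches parallax from the height. I'll descend to slot height.

Request:
arm_command(
  targets=[
    [[0,0,0.01,0,0,0,1],[0,0,0.025,0,0,0,1],[0,0,0.037,0,0,0,1],[0,0,0.044,0,0,0,1],[0,0,0.044,0,0,0,1],[0,0,0.044,0,0,0,1]],
  ],
)

```text
time_s: 6.8
tool_pos: [0.5477, -0.0533, 0.1214]
tool_rot: [-180.0, -0.0, 88.3]
force: [-0.6, 0.2, -2.4]
grip_width: 0.0241
```

Run:
```python
from plan import *
o=get_obs(); print(o['tool_pos'],o['tool_rot'],o['force'])
for n in ['top','scene']:
    c=read_camera(n);P=cloud(c); cv2.imwrite('pics/%s_b.png'%n,c['img'][:,:,::-1])
    D=P-RID; f=D@F; s=D@np.array([-F[1],F[0],0])
    m=(f>-.085)&(f<.04)&(abs(s)<.008)&(P[...,2]>.1); 
    q=f[m];z=P[m][:,2]; print(n,len(q),q.max(),np.polyfit(q,z,1), [np.round(np.median(z[(q>a)&(q<a+.02)]),4) for a in (-.08,-.06,-.04,-.02,0)])
a=cv2.imread('pics/scene_b.png')[190:340,210:490]; b=cv2.imread('pics/top_b.png')[130:250,90:370]
cv2.imwrite('pics/v2.png',np.vstack([cv2.resize(a,None,fx=2,fy=2,interpolation=3),cv2.resize(b,None,fx=2,fy=2,interpolation=3)]))
```

```text
[ 0.54767259 -0.05330167  0.12141036] [-1.79990394e+02 -8.22002457e-03  8.83104146e+01] [-0.56577701  0.21932731 -2.38491096]
top 332 0.014554211240772294 [-0.03427651  0.12838394] [np.float64(0.1301), np.float64(0.1307), np.float64(0.1312), np.float64(0.1305), np.float64(0.1308)]
scene 427 0.018543555786449232 [-0.10334304  0.12650618] [np.float64(0.1325), np.float64(0.1326), np.float64(0.1326), np.float64(0.1316), np.float64(0.1311)]
```

View pics/v2.png

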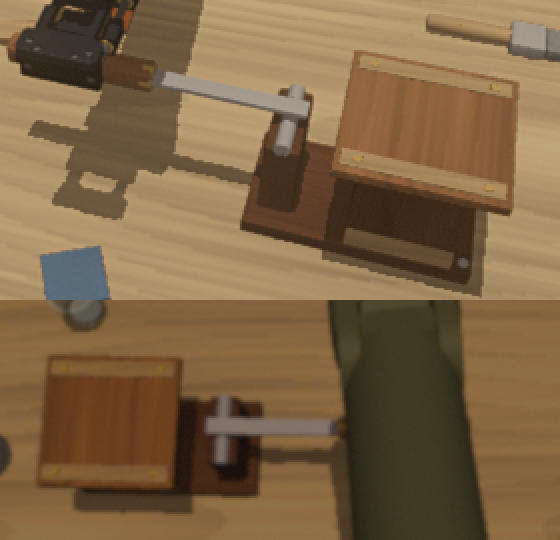

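Run:
```python
from plan import *
for p,t in [(0,.0615),(5,.062),(8,.063),(10,.063),(13,.064),(16,.065),(19,.067),(22,.068),(24,.069),(26,.070)]:
    M,z=tcp(t,p,0)
    a=np.radians(p); u=np.cos(a)*F+[0,0,np.sin(a)]; n=-np.sin(a)*F+np.array([0,0,np.cos(a)])
    ax=M[:3,3]+.0078*n
    tip=ax+.2103*u+.0025*n; end=ax-.09*u-.012*n
    print(p,t,'lift',round((tip[2]-.135)*1e3,1),'tip f',np.round((tip-RID)@F,4),'end z',end[2].round(4),'tcp',M[:3,3].round(4))
```

```text
0 0.0615 lift -10.0 tip f 0.0615 end z 0.1105 tcp [ 0.5494 -0.0077  0.1147]
5 0.062 lift -4.6 tip f 0.0606 end z 0.0897 tcp [ 0.5494 -0.0069  0.1018]
8 0.063 lift -1.4 tip f 0.0606 end z 0.0775 tcp [ 0.5495 -0.0052  0.0942]
10 0.063 lift 0.7 tip f 0.0598 end z 0.0693 tcp [ 0.5495 -0.0045  0.0891]
13 0.064 lift 4.1 tip f 0.0594 end z 0.0574 tcp [ 0.5496 -0.0021  0.0817]
16 0.065 lift 7.4 tip f 0.0589 end z 0.0457 tcp [0.5496 0.0007 0.0745]
19 0.067 lift 11.1 tip f 0.0591 end z 0.0346 tcp [0.5498 0.0047 0.0679]
22 0.068 lift 14.5 tip f 0.0582 end z 0.0236 tcp [0.5499 0.0081 0.0612]
24 0.069 lift 16.9 tip f 0.0577 end z 0.0166 tcp [0.55   0.0109 0.057 ]
26 0.07 lift 19.4 tip f 0.0572 end z 0.0097 tcp [0.5501 0.0138 0.0529]
```

Request:
arm_command(
  targets=[
    [[0,0,0.002,0,0,0,1],[0.008,0,0.002,0,0,0,1],[0.016,0,0.002,0,0,0,1],[0.024,0,0.002,0,0,0,1],[0.032,0,0.002,0,0,0,1],[0.039,0,0.002,0,0,0,1],[0.045,0,0.002,0,0,0,1],[0.045,0,0.002,0,0,0,1],[0.045,0,0.002,0,0,0,1]],
  ],
)

```text
time_s: 7.8
tool_pos: [0.5489, -0.0086, 0.1195]
tool_rot: [-180.0, 0.0, 88.3]
force: [0.1, -0.2, -2.8]
grip_width: 0.0238
```

```bash
cat > look.py <<'E'
from plan import *
import sys
o=get_obs(); print(np.round(o['tool_pos'],4),np.round(o['tool_rot'],2),np.round(o['force'],1),o['time_s'],o['grip_width'])
for n in ['top','scene']:
    c=read_camera(n);P=cloud(c); cv2.imwrite('pics/%s_%s.png'%(n,sys.argv[1]),c['img'][:,:,::-1])
    D=P-RID; f=D@F; s=D@np.array([-F[1],F[0],0])
    m=(f>-.085)&(f<.04)&(abs(s)<.006)&(P[...,2]>.07); 
    q=f[m];z=P[m][:,2]; print(n,len(q),'blade top z', [np.round(np.median(z[(q>a)&(q<a+.02)]),4) for a in (-.08,-.06,-.04,-.02,0,.02)])
    m=(f>.08)&(f<.17)&(abs(s)<.06)&(P[...,2]>.1); print('lid top',np.median(P[m][:,2]).round(4))
a=cv2.imread('pics/scene_%s.png'%sys.argv[1])[190:340,210:490]; b=cv2.imread('pics/top_%s.png'%sys.argv[1])[130:250,90:370]
cv2.imwrite('pics/v_%s.png'%sys.argv[1],np.vstack([cv2.resize(a,None,fx=2,fy=2,interpolation=3),cv2.resize(b,None,fx=2,fy=2,interpolation=3)]))
E
python3 look.py c
```

```text
[ 0.5489 -0.0086  0.1195] [-1.800e+02  2.000e-02  8.831e+01] [ 0.1 -0.2 -2.8] 7.8 0.023771335129606528
top 285 blade top z [np.float64(0.1293), np.float64(0.1288), np.float64(0.1294), np.float64(0.1285), np.float64(0.129), np.float64(0.1283)]
lid top 0.1463
scene 355 blade top z [np.float64(0.1301), np.float64(0.1302), np.float64(0.1305), np.float64(0.1294), np.float64(0.1287), np.float64(0.13)]
lid top 0.1472
```

View pics/v_c.png

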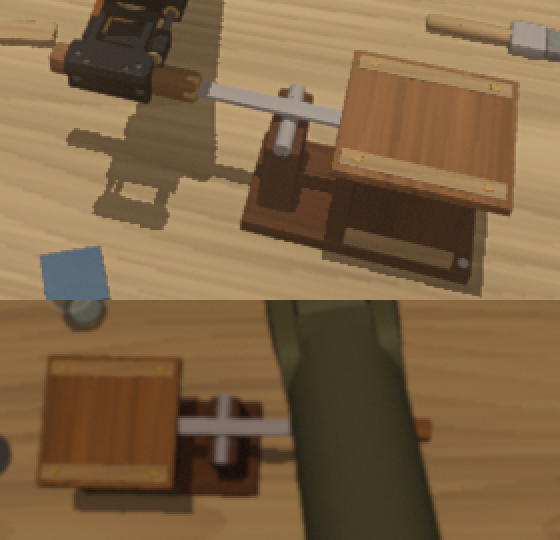

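The blade passes under the lid edge at about (338,117) in the zoomed view, with no contact force. Next are the lever waypoints.

Run:
```python
from plan import *
C=T([.5489,-.0086,.1195],[180,0,88.3])
C[0,3]=.5494
pp=[0,5,8,10,13,16,19,22,24,26];tt=[.0615,.062,.063,.063,.064,.065,.067,.068,.069,.070]
for p in [1,2.5,4,5.5,7,8,9,10,11,12]:
    print(p,row(C,tcp(np.interp(p,pp,tt),p,.0005)[0]))
```

```text
1 (array([ 0.0009, -0.0001,  0.0069]), array([0., 1., 0.]))
2.5 (array([ 0.0011, -0.0001,  0.0108]), array([0. , 2.5, 0. ]))
4 (array([ 0.0014, -0.0001,  0.0147]), array([0., 4., 0.]))
5.5 (array([ 0.0019, -0.0001,  0.0185]), array([0. , 5.5, 0. ]))
7 (array([ 0.0028, -0.0001,  0.0223]), array([0., 7., 0.]))
8 (array([ 0.0034, -0.0001,  0.0248]), array([0., 8., 0.]))
9 (array([ 0.0037, -0.    ,  0.0274]), array([0., 9., 0.]))
10 (array([ 0.0041, -0.    ,  0.0299]), array([ 0., 10.,  0.]))
11 (array([ 0.0048, -0.    ,  0.0324]), array([ 0., 11.,  0.]))
12 (array([ 0.0056, -0.    ,  0.0349]), array([ 0., 12.,  0.]))
```

Request:
arm_command(
  targets=[
    [[0.0005,0,0.003,0,0.5,0,1],[0.0009,0,0.0068,0,1,0,1],[0.0011,0,0.0108,0,2.5,0,1],[0.0014,0,0.0147,0,4,0,1],[0.0019,0,0.0185,0,5.5,0,1],[0.0028,0,0.0223,0,7,0,1],[0.0034,0,0.0248,0,8,0,1],[0.0037,0,0.0274,0,9,0,1],[0.0041,0,0.0299,0,10,0,1],[0.0041,0,0.0299,0,10,0,1]],
  ],
)

```text
time_s: 8.9
tool_pos: [0.549, -0.0046, 0.0893]
tool_rot: [-180.0, -10.1, 88.3]
force: [-0.1, 0.4, -3.4]
grip_width: 0.0237
```

```bash
python3 look.py d;python3 - <<'E'
from plan import *
C=tcp(.063,10,.0005)[0]
pp=[0,5,8,10,13,16,19,22,24,26];tt=[.0615,.062,.063,.063,.064,.065,.067,.068,.069,.070]
for p in [11,12,13,14,15,16,17,18,19,20]:
    print(p,row(C,tcp(np.interp(p,pp,tt),p,.0005)[0]))
E
```

```text
[ 0.549  -0.0046  0.0893] [-179.97  -10.05   88.26] [-0.1  0.4 -3.4] 8.9 0.023693830802403358
top 293 blade top z [np.float64(0.1131), np.float64(0.1159), np.float64(0.1192), np.float64(0.1224), np.float64(0.1265), np.float64(0.1299)]
lid top 0.1464
scene 341 blade top z [np.float64(0.1134), np.float64(0.1163), np.float64(0.1201), np.float64(0.123), np.float64(0.1261), np.float64(0.1303)]
lid top 0.1472
11 (array([0.0003, 0.    , 0.0026]), array([-0.,  1.,  0.]))
12 (array([0.0006, 0.    , 0.0051]), array([-0.,  2.,  0.]))
13 (array([0.001 , 0.    , 0.0077]), array([-0.,  3.,  0.]))
14 (array([0.0015, 0.    , 0.0102]), array([-0.,  4.,  0.]))
15 (array([0.0019, 0.    , 0.0127]), array([-0.,  5.,  0.]))
16 (array([0.0025, 0.    , 0.0152]), array([-0.,  6.,  0.]))
17 (array([0.0034, 0.    , 0.0177]), array([-0.,  7.,  0.]))
18 (array([0.0043, 0.    , 0.0201]), array([-0.,  8., -0.]))
19 (array([0.0053, 0.    , 0.0225]), array([-0.,  9.,  0.]))
20 (array([0.0059, 0.    , 0.0249]), array([-0., 10.,  0.]))
```

View pics/v_d.png

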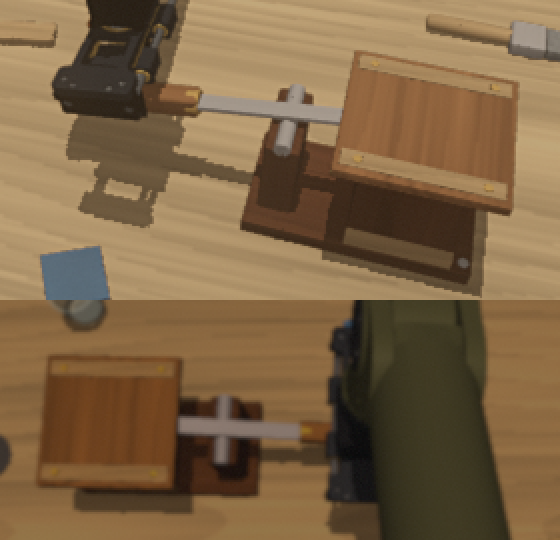

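Request:
arm_command(
  targets=[
    [[0.0003,0,0.0026,0,1,0,1],[0.0006,0,0.0051,0,2,0,1],[0.001,0,0.0077,0,3,0,1],[0.0015,0,0.0102,0,4,0,1],[0.0019,0,0.0127,0,5,0,1],[0.0025,0,0.0152,0,6,0,1],[0.0025,0,0.0152,0,6,0,1]],
  ],
)

```text
time_s: 9.7
tool_pos: [0.5504, -0.0007, 0.0761]
tool_rot: [179.9, -16.0, 88.3]
force: [-1.5, -2.4, 5.1]
grip_width: 0.0231
```

```bash
python3 look.py e;python3 - <<'E'
from plan import *
C=tcp(.065,16,.0005)[0]
pp=[0,5,8,10,13,16,19,22,24,26];tt=[.0615,.062,.063,.063,.064,.065,.067,.068,.069,.070]
for p in [17,18,19,20,21,22,23,24,25,26]:
    print(p,row(C,tcp(np.interp(p,pp,tt),p,.000)[0]))
E
```

```text
[ 0.5504 -0.0007  0.0761] [179.87 -15.98  88.28] [-1.5 -2.4  5.1] 9.7 0.02313810913999301
top 291 blade top z [np.float64(0.1057), np.float64(0.1111), np.float64(0.1168), np.float64(0.1206), np.float64(0.1273), np.float64(0.1322)]
lid top 0.151
scene 324 blade top z [np.float64(0.106), np.float64(0.1117), np.float64(0.1169), np.float64(0.1223), np.float64(0.126), np.float64(0.1328)]
lid top 0.1518
17 (array([0.0006, 0.    , 0.003 ]), array([-0.,  1.,  0.]))
18 (array([0.0013, 0.    , 0.0055]), array([-0.,  2., -0.]))
19 (array([0.0021, 0.    , 0.008 ]), array([-0.,  3.,  0.]))
20 (array([0.0025, 0.    , 0.0105]), array([-0.,  4.,  0.]))
21 (array([0.003 , 0.    , 0.0129]), array([-0.,  5.,  0.]))
22 (array([0.0035, 0.    , 0.0154]), array([-0.,  6.,  0.]))
23 (array([0.0042, 0.    , 0.0178]), array([0., 7., 0.]))
24 (array([0.005 , 0.    , 0.0202]), array([0., 8., 0.]))
25 (array([0.0058, 0.    , 0.0226]), array([0., 9., 0.]))
26 (array([0.0067, 0.    , 0.0249]), array([-0., 10.,  0.]))
```

View pics/v_e.png

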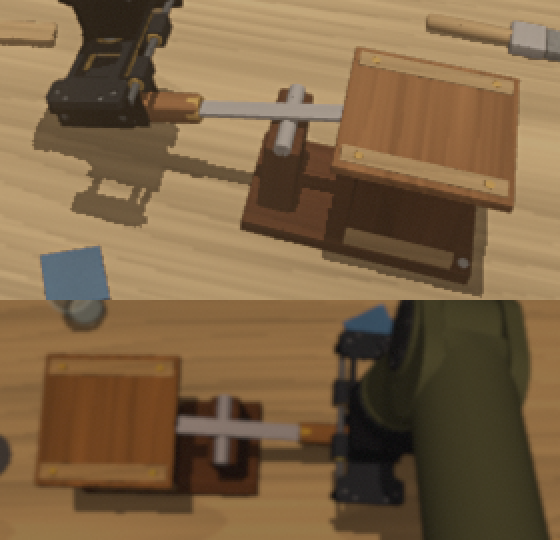

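The lid has risen about 4.6 mm and forces are small. I'll continue.

Request:
arm_command(
  targets=[
    [[0.0006,0,0.003,0,1,0,1],[0.0013,0,0.0055,0,2,0,1],[0.0021,0,0.008,0,3,0,1],[0.0025,0,0.0105,0,4,0,1],[0.003,0,0.0129,0,5,0,1],[0.0035,0,0.0154,0,6,0,1],[0.0042,0,0.0178,0,7,0,1],[0.005,0,0.0202,0,8,0,1],[0.0058,0,0.0226,0,9,0,1],[0.0058,0,0.0226,0,9,0,1]],
  ],
)

```text
time_s: 10.8
tool_pos: [0.5508, 0.0077, 0.0549]
tool_rot: [179.8, -24.8, 88.2]
force: [-1.5, -8.4, 3.6]
grip_width: 0.0232
```

```bash
python3 look.py f
```

```text
[0.5508 0.0077 0.0549] [179.84 -24.76  88.2 ] [-1.5 -8.4  3.6] 10.8 0.02323115632061501
top 300 blade top z [np.float64(0.095), np.float64(0.1046), np.float64(0.1129), np.float64(0.1209), np.float64(0.1293), np.float64(0.1397)]
lid top 0.1599
scene 321 blade top z [np.float64(0.0949), np.float64(0.1035), np.float64(0.1117), np.float64(0.1207), np.float64(0.1279), np.float64(0.1385)]
lid top 0.1607
```

View pics/v_f.png

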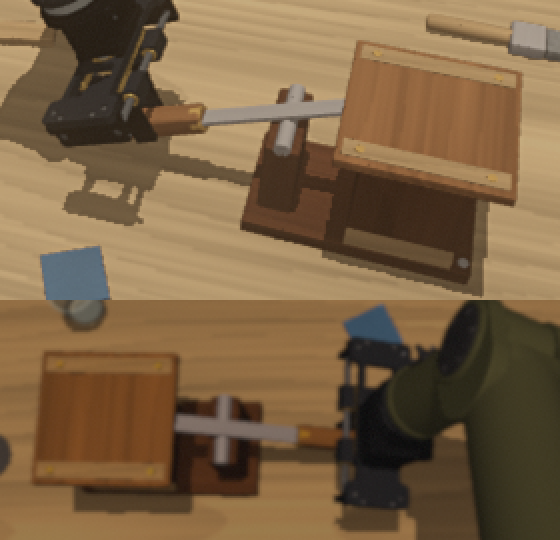

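Request:
arm_command(
  targets=[
    [[0.0006,0,0.0018,0,0.75,0,1],[0.0012,0,0.0038,0,1.5,0,1],[0.0012,0,0.0038,0,1.5,0,1],[0.0012,0,0.0038,0,1.5,0,1]],
  ],
)

```text
time_s: 11.3
tool_pos: [0.5509, 0.0093, 0.0518]
tool_rot: [179.8, -26.1, 88.2]
force: [-2.8, -10.2, 3.0]
grip_width: 0.0233
```

```bash
python3 look.py g
```

```text
[0.5509 0.0093 0.0518] [179.81 -26.12  88.21] [ -2.8 -10.2   3. ] 11.3 0.02328935060575291
top 296 blade top z [np.float64(0.0928), np.float64(0.102), np.float64(0.112), np.float64(0.1201), np.float64(0.1298), np.float64(0.1398)]
lid top 0.1613
scene 330 blade top z [np.float64(0.0924), np.float64(0.1019), np.float64(0.1125), np.float64(0.1206), np.float64(0.1273), np.float64(0.1396)]
lid top 0.162
```

The lid is 14.9 mm up. I'll release and withdraw along the tool axis.

Request:
arm_command(
  targets=[
    [[0,0,0,0,0,0,-0.3],[0,0,0,0,0,0,-0.3],[0,0,0,0,0,0,-0.3],[0,0,0,0,0,0,-0.3],[0,0,0,0,0,0,-0.3],[0,0,0,0,0,0,-0.3]],
  ],
)

```text
time_s: 12.0
tool_pos: [0.5496, 0.0156, 0.052]
tool_rot: [-180.0, -26.5, 88.3]
force: [0.6, -0.0, 0.0]
grip_width: 0.0552
```

Request:
arm_command(
  targets=[
    [[0,0,-0.01,0,0,0,-0.3],[0,0,-0.03,0,0,0,-0.3],[0,0,-0.06,0,0,0,-0.3],[0,0,-0.09,0,0,0,-0.3],[0,0,-0.12,0,0,0,-0.3],[0,0,-0.14,0,0,0,-0.3],[0,0,-0.15,0,0,0,-0.3],[0,0,-0.15,0,0,0,-0.3],[0,0,-0.15,0,0,0,-0.3]],
  ],
)

```text
time_s: 12.9
tool_pos: [0.5472, -0.0512, 0.1857]
tool_rot: [-179.9, -26.5, 88.3]
force: [0.3, 0.3, -0.7]
grip_width: 0.0567
```

```bash
python3 look.py i
```

```text
[ 0.5472 -0.0512  0.1857] [-179.94  -26.52   88.3 ] [ 0.3  0.3 -0.7] 12.9 0.05666335549257152
top 304 blade top z [np.float64(0.0949), np.float64(0.1033), np.float64(0.1119), np.float64(0.1206), np.float64(0.1298), np.float64(0.1392)]
lid top 0.1613
scene 346 blade top z [np.float64(0.0938), np.float64(0.1037), np.float64(0.1121), np.float64(0.12), np.float64(0.1277), np.float64(0.1391)]
lid top 0.162
```

View pics/scene_i.png

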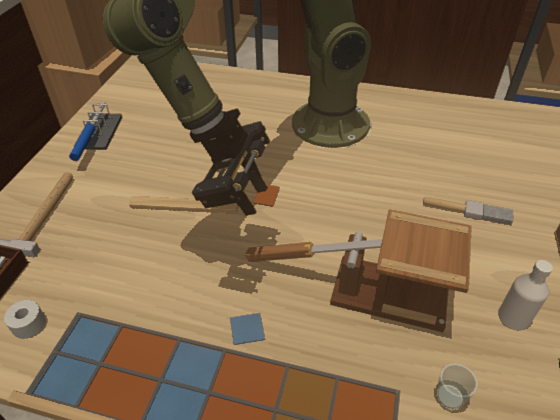

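The lid is still raised, the bar rests across the ridge with its tip at about (382,243), and the gripper is clear. I'll wait a moment to confirm it stays put, then hand in.

Request:
arm_command(
  targets=[
    [[0,0,0,0,0,0,-0.3],[0,0,0,0,0,0,-0.3],[0,0,0,0,0,0,-0.3],[0,0,0,0,0,0,-0.3],[0,0,0,0,0,0,-0.3],[0,0,0,0,0,0,-0.3],[0,0,0,0,0,0,-0.3],[0,0,0,0,0,0,-0.3]],
  ],
)

```text
time_s: 13.8
tool_pos: [0.5477, -0.0517, 0.1863]
tool_rot: [180.0, -26.5, 88.3]
force: [0.7, -0.2, 0.2]
grip_width: 0.0564
```

```bash
python3 look.py j && python3 -c "
from cell import *
print(sign_off())"
```

```text
[ 0.5477 -0.0517  0.1863] [180.   -26.49  88.3 ] [ 0.7 -0.2  0.2] 13.8 0.056410293783131
top 307 blade top z [np.float64(0.0945), np.float64(0.1029), np.float64(0.1131), np.float64(0.1213), np.float64(0.1296), np.float64(0.1401)]
lid top 0.1613
scene 337 blade top z [np.float64(0.0936), np.float64(0.1032), np.float64(0.1123), np.float64(0.1203), np.float64(0.1283), np.float64(0.1397)]
lid top 0.162
the job is handed in; nothing more can be done
None
```

View pics/v_j.png

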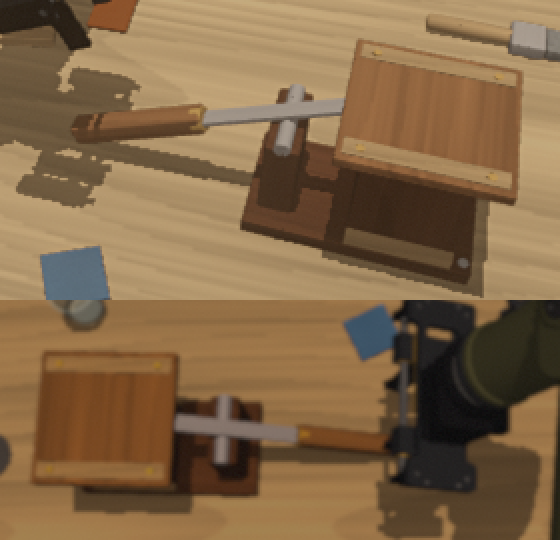

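The lid now stands about 15 mm proud of the box, and I handed the job in at about 14 s. I gripped the pry bar by its handle, slid the blade level over the ridge and about 15 mm under the lid's edge, and levered it up to about 26°. I then let go and drew the gripper well clear; only the bar lifted the lid.

- **Lid height:** its top went from 0.1464 to 0.1613 m in the top camera and from 0.1472 to 0.1620 m in the scene camera. Both readings were unchanged 0.9 s later, just before hand-in.
- **Bar:** it rests tilted across the ridge with its tip still under the lid, and it did not move after release within what the cameras can measure.
- **Force:** the highest wrist force I read between moves was about 11 N. After release it read about zero.
- **Disagreement:** the two cameras differed by about 3 mm along the bar's direction, so I used their average. No check failed.

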